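# Seat the contact blade in the test fixture

## Robot

A 7-joint arm with a two-finger parallel gripper is mounted at the origin on the work surface. World frame = base frame: x ahead of the robot, y to its left, z up, the work surface at z = 0. Lengths are in m, angles in degrees, forces in N, time in s.
With the tool pointing down it reaches from about 0.35 to 0.775 m from the base axis. Payload 3.1 kg.
Tool frame: the origin (TCP) lies on the centre line of the jaws, within the pads' length; the fingertips stand 17 mm ahead of it and the grasp point (between the pads) lies 2 mm behind it (robot.tip_reach is the distance from the TCP to the fingertips, in m); z points along the fingers, y is the direction in which the jaws open and shut (so a half turn about z gives the same grasp; the last joint's range is limited). The gripper opens to 85 mm and grips with 20 to 120 N. Pads are 22 mm wide; open, the fingers measure 114 mm over their backs; the gripper's body (76 mm by 85 mm) begins 54 mm behind the grasp point. The pads swing forward as they close: fully open they stand 13 mm farther back than shut.
Start: joints at [67.913, 17.813, 0.802, 86.603, -0.252, 75.585, -1.558], TCP at [0.185, -0.518, 0.248] pointing down, gripper open.
Joint ranges: [-154.91, 154.91], [-16.99, 109.72], [-72.82, 74.43], [7.12, 147.25], [-82.49, 262.49], [11.32, 116.49], [-174.64, 174.64]. Speed limits (degrees/s): [159.86, 159.86, 180, 180, 180, 180, 180].

## Interface

Orientations are given as [roll, pitch, yaw] about the fixed x, y, z axes, in that order (R = Rz(yaw) Ry(pitch) Rx(roll)).
In Python, from station import robot, fingers, vision, workorder, recognise gives the robot as it stands. Calls block until the motion is done:
- robot.move_to(position, orientation): joint-space move of the TCP to a pose.
- robot.line_to(position, orientation=None, velocity=0.15, f_stop=None): straight line of the TCP; orientation=None keeps the orientation; velocity is the mean speed in m/s. With f_stop (N) it stops when the force on the tool has changed by that much, and returns True; else False.
- robot.move_j(angles): joint-space move.
- fingers.gripper_to(opening, force=None): opening from 0.0 (shut) to 1.0 (fully open); force is the grip in N (None keeps the last); returns when the fingers have stopped.
- robot.pause(seconds).
- robot.inverse_kinematics(position, orientation): joint angles nearest the present ones, or None.
- vision.grab_frame(name): name is "scene" or "top" or "wrist"; returns the picture (400x640x3 uint8, red, green, blue); there is no depth.
- vision.calibration(name): a dict with "mtx" (3x3 intrinsics, pixels), "extrinsics" (4x4, takes a point from world to camera coordinates); the wrist camera has in their place "T_tool_cam" (4x4, takes a point from camera to tool coordinates, whose origin is the TCP and whose axes are the flange's). Camera axes: x right, y up, looking along -z (the intrinsics and any distortion apply to the point x, -y, -z); pixel columns grow to the right and rows downward; lengths in m; the calibration is good to about 2 mm. The wrist camera is an equidistant fisheye: a pixel r from the principal point sees the ray r / f radians off the axis. A picture is of the moment at which its call begins: read the wrist's pose just before it. calibration takes no time and is no camera call.
A pose or a line that the arm cannot do raises robot.PlanningError and nothing moves.
- workorder.close_job(): hands the job in, once; it reports no verdict.
Trained networks look in the newest picture that a camera, given by its name, has taken for a name from the list of things; names that differ only in an ending like _2 or _b are one class to them, and where a whole thing is asked for, a point or a joint stands for the part that bears it (a point fixed in the world has none). Each returns a list of dicts, best first, with "p" (0 to 1); they miss things now and then, are a little off and sometimes report something else, mostly with a low value. They report only what shows in the picture. A call takes as long as a camera call. They do not tell look-alikes from the thing itself.
- recognise(label, camera): "rect" ([centre column, centre row, width, height] in pixels, round what is visible of it).
Readings, each from a call of its own:
- robot.current_time_s(): time.
- robot.current_joint_positions(): joint angles.
- robot.current_dq(): joint speeds.
- robot.current_joint_torque(): joint torques, N m.
- robot.current_tool_pos(): TCP position.
- robot.current_eef_rot(): TCP orientation.
- robot.current_contact_force(): force on the tool from outside, world axes, zero at the start.
- robot.current_torque(): the same for the moment, N m.
- robot.current_finger_gap(): opening from 0.0 (shut) to 1.0 (fully open).
Only numpy, scipy, OpenCV 4.12 (cv2) and the standard library are available. Lean on these libraries where they do the work, as an engineer would, in place of code of your own. Each camera call takes 0.05 s, during which the arm holds its last target. There are 200 camera calls.

## Task

Fit the loose steel contact blade in the test fixture's black holder: slide it off the loading deck on to the seat, keeping the notch on the robot's side, and work it along until the notch drops over the locating pin and the blade lies flat on the seat, flush with the deck. Push it, do not lift it out, and leave the other things on the fixture and bench where they are.

Things in the scene. Friction and masses are not known exactly. Their poses are not given: they have to be found in the camera images.
- holder: Fixed test fixture: cream plate 12 mm thick, x -118 to 182, y -135 to 135 mm, with a black blade holder 90 mm long (y -45 to 45), open at both ends. Origin on the bench, under the middle of the holder's step edge; x across the holder, away from the robot; y along it; z up. A clamp 80 mm tall with a red handle is fixed on the plate at x 115 to 202, y 95 mm.
- deck_mid (a point): Middle of the holder's flat loading deck, on its top surface, 37 mm above the bench. The deck is the robot-side part of the holder, x -110 to 0, y -45 to 45 mm, and ends at the step (x = 0), 6 mm down to the seat. Holder axes.
- seat_mid (a point): Middle of the holder's seat, on its floor, 31 mm above the bench; the seat lies between the step (x = 0) and the fence (x 39 to 49, top 42 mm above the bench). One steel pin, 6 mm thick, stands 3.5 mm up from the floor at x = 11 mm, anywhere from y -10 to 10 mm: its y is not reported; look before it is covered, or find it by feel. Holder axes.
- blade_mid (a point): Centre (half-way up) of the loose steel blade, 36 (x) by 130 (y) by 6 mm, some 0.2 kg, on the deck, its ends overhanging the holder. Its notch, 9 mm wide, runs 18 mm in from the middle of the long edge facing the robot (blade x -18 to 0). x across it, away from the robot; z up. Seated, this centre is 34 mm above the bench; on the seat but propped on the pin it is higher and the blade tilted.
- module: finned aluminium control module, 85 x 115 x 30 mm, standing loose on the fixture plate beyond the fence; a bystander; origin under its centre
- dongle: small white connector housing, 38 x 22 x 20 mm, loose on the fixture plate near a corner on the robot side; a bystander; origin under its centre
- scanner: black and yellow hand scanner, about 150 x 90 x 36 mm, loose on the bench to the left; a bystander; origin on its underside
- filter: brass-cased filter module on an aluminium foot, 74 x 55 x 40 mm, loose on the bench to the left; a bystander; origin under its centre
- driver: screwdriver lying on the bench to the right; a bystander
- canister: aluminium cylinder, 48 mm diameter, 70 mm tall, standing on the bench to the right; a bystander; origin under its centre
- adapter: grey plastic block, 50 x 30 x 22 mm, on the bench to the right; a bystander; origin under its centre
- blade: the same blade; this origin is at the middle of its underside, 3 mm below its centre; same axes. While it is propped on the pin off its middle, one overhanging end dips some 2 mm below the seat floor; an end is best pushed low, at mid-thickness, with the fingertip well below it (the plate is 19 mm under the seat floor).
Not all that is in view belongs to the job. Of the things that look like the blade, the smallest one is meant.

How it is judged:
By the outcome, as a careful person would: the job done as asked, in the order asked, and still so for the second after the job is handed in, with the robot touching nothing.
It also fails if it takes over 59 s, if anything falls off the work surface, if the arm or the gripper's body presses on something with over 40 N, if the wrist force passes 120 N, or if a joint passes its speed limit or range.

## Working session

There is one attempt and no reset: what is moved stays moved. The work goes in short steps, each a Python script; the robot and the scene stay as the last script left them, time stands still between calls to the robot, and variables do not carry over. Pictures are saved under pics/ and viewed, about 8 in all and at most 12, crops included, and the job is handed in when it is done.

```bash
mkdir -p pics
cat > h.py <<'E'
import numpy as np, cv2
from station import robot, fingers, vision, workorder, recognise
def save(name,cam,crop=None,s=1):
    im=vision.grab_frame(cam)[:,:,::-1].copy()
    if crop: im=im[crop[1]:crop[3],crop[0]:crop[2]]
    if s!=1: im=cv2.resize(im,None,fx=s,fy=s,interpolation=cv2.INTER_CUBIC)
    cv2.imwrite('pics/'+name+'.png',im)
def proj(cam,P):
    c=vision.calibration(cam);P=np.atleast_2d(P)
    q=(np.c_[P,np.ones(len(P))]@np.array(c['extrinsics']).T)[:,:3]*[1,-1,-1]
    d=c.get('dist');d=np.zeros(5) if d is None else np.array(d,float)
    return cv2.projectPoints(q.reshape(-1,1,3),np.zeros(3),np.zeros(3),np.array(c['mtx']),d)[0][:,0]
def unproj(cam,px,z):
    c=vision.calibration(cam);px=np.atleast_2d(np.array(px,float))
    d=c.get('dist');d=np.zeros(5) if d is None else np.array(d,float)
    u=cv2.undistortPoints(px.reshape(-1,1,2),np.array(c['mtx']),d)[:,0]
    E=np.array(c['extrinsics']);R=E[:3,:3];o=-R.T@E[:3,3]
    r=np.c_[u[:,0],-u[:,1],-np.ones(len(u))]@R
    return o+r*((z-o[2])/r[:,2])[:,None]
E
python3 - <<'E'
from h import *
save('s','scene');save('t','top')
for c in('scene','top'): print(c,vision.calibration(c).keys(),[(d['rect'],d['p']) for d in recognise('blade',c)],[(d['rect'],d['p']) for d in recognise('holder',c)])
print(robot.current_time_s(),robot.current_eef_rot())
E
python3 -c "
import cv2,numpy as np
a=cv2.imread('pics/s.png');b=cv2.imread('pics/t.png');cv2.imwrite('pics/st.png',cv2.resize(np.vstack([a,b]),(480,600)))"
```

```text
scene dict_keys(['mtx', 'extrinsics']) [([384.0, 133.2, 17.7, 46.6], 0.85), ([304.2, 220.4, 52.0, 36.7], 0.74), ([239.4, 165.4, 66.5, 33.1], 0.57)] [([320.1, 256.9, 150.6, 150.9], 0.77)]
top dict_keys(['mtx', 'extrinsics']) [([241.7, 262.2, 36.7, 60.0], 0.79), ([378.4, 264.1, 60.5, 24.0], 0.71), ([337.2, 188.3, 40.3, 23.8], 0.68)] [([333.2, 168.2, 108.4, 103.7], 0.61), ([198.3, 170.6, 26.5, 19.8], 0.35)]
0.3 [-1.79954413e+02  1.83848789e-03  1.97032330e+01]
```

View pics/t.png

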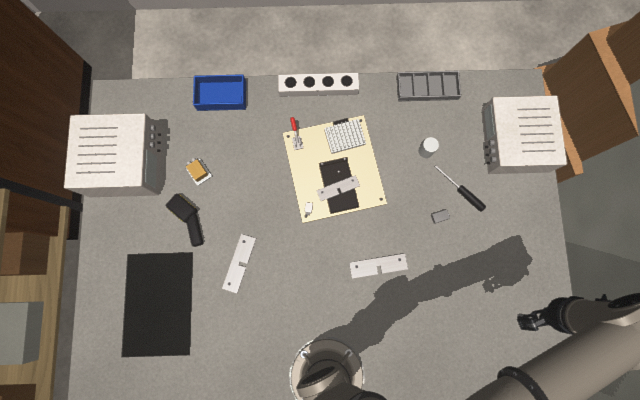

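View pics/s.png

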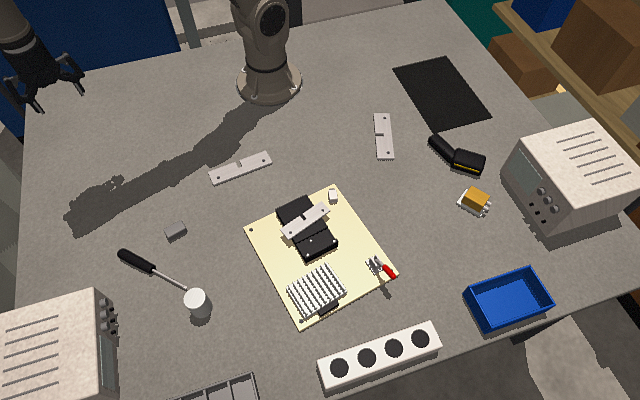

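Blade candidates in the top view are (239,263), (379,265) and (338,188). The one at (338,188) lies on the deck of the holder and is the smallest, so it fits. I'll confirm it in an enlarged crop.

Run:
```python
from h import *
save('tc','top',(275,105,395,230),4.8)
C=unproj('top',[(284,134),(366,116),(386,204),(303,222)],.012)
print(C.round(4), [np.linalg.norm(C[i]-C[i-1]).round(4) for i in range(4)])
for p in unproj('top',[(239,263),(379,265),(338,188)],.04):print(p)
c=vision.calibration('wrist');print(c)
```

```text
[[ 0.737   0.1158  0.012 ]
 [ 0.7911 -0.1501  0.012 ]
 [ 0.5005 -0.1988  0.012 ]
 [ 0.4511  0.0602  0.012 ]] [np.float64(0.2912), np.float64(0.2714), np.float64(0.2946), np.float64(0.2637)]
[0.33029977 0.25077995 0.04      ]
[ 0.31314264 -0.1634443   0.04      ]
[ 0.54939812 -0.05003869  0.04      ]
{'mtx': array([[309.70691629,   0.        , 320.06945957],
       [  0.        , 309.70691629, 201.80815745],
       [  0.        ,   0.        ,   1.        ]]), 'T_tool_cam': array([[-5.28028393e-04,  9.50689818e-01,  3.10142856e-01,
         7.97082331e-02],
       [ 9.99999849e-01,  4.55479927e-04,  3.06336846e-04,
         9.42532245e-04],
       [ 1.49967475e-04,  3.10142971e-01, -9.50689915e-01,
        -1.25535460e-01],
       [ 0.00000000e+00,  0.00000000e+00,  0.00000000e+00,
         1.00000000e+00]])}
```

View pics/tc.png

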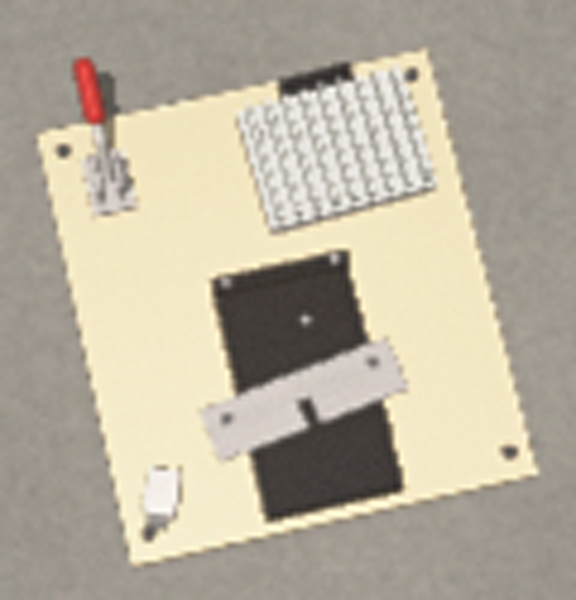

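The crop confirms it: a loose blade on the black deck, its notch at (308,412) facing the robot, yawed a few degrees to the holder. The pin shows as a bright dot at (306,320). Next I fit the plate pose and look from near.

```bash
cat >> h.py <<'E'
def fit(src,dst):  # rigid 2D: dst = R src + t
    s,d=np.array(src),np.array(dst)[:,:2];a=s-s.mean(0);b=d-d.mean(0)
    th=np.arctan2((a[:,0]*b[:,1]-a[:,1]*b[:,0]).sum(),(a*b).sum())
    R=np.array([[np.cos(th),-np.sin(th)],[np.sin(th),np.cos(th)]])
    t=d.mean(0)-R@s.mean(0);return np.degrees(th),R,t,np.linalg.norm(s@R.T+t-d,axis=1)
from scipy.spatial.transform import Rotation as Ro
def wristpose():
    T=np.eye(4);T[:3,:3]=Ro.from_euler('xyz',robot.current_eef_rot(),degrees=True).as_matrix();T[:3,3]=robot.current_tool_pos()
    return T@np.array(vision.calibration('wrist')['T_tool_cam'])
def wunproj(px,z,T):
    m=np.array(vision.calibration('wrist')['mtx']);px=np.atleast_2d(np.array(px,float))
    d=(px-m[:2,2])/m[0,0];th=np.linalg.norm(d,axis=1);k=np.sin(th)/np.maximum(th,1e-9)
    r=np.c_[d[:,0]*k,-d[:,1]*k,-np.cos(th)]@T[:3,:3].T
    return T[:3,3]+r*((z-T[2,3])/r[:,2])[:,None]
def wproj(P,T):
    m=np.array(vision.calibration('wrist')['mtx']);q=(np.atleast_2d(P)-T[:3,3])@T[:3,:3]
    th=np.arctan2(np.hypot(q[:,0],q[:,1]),-q[:,2]);n=np.hypot(q[:,0],q[:,1])
    return m[:2,2]+m[0,0]*np.c_[q[:,0],-q[:,1]]*(th/n)[:,None]
E
python3 - <<'E'
from h import *
px=np.array([(38,133),(427,50),(538,472),(132,564)])/4.8+[275,105]-.4
C=unproj('top',px,.012)
th,R,t,r=fit(np.array([(182,135),(182,-135),(-118,-135),(-118,135)])/1e3,C)
print(th,t,r)
pin=unproj('top',np.array([306,320])/4.8+[275,105]-.4,.0345)[0]
print('pin H',R.T@(pin[:2]-t),'tip',robot.tip_reach)
bl=unproj('top',np.array([(203,408),(388,340),(408,386),(225,459)])/4.8+[275,105]-.4,.043)
print('blade H',((bl[:,:2]-t)@R).round(4))
p=R@[-.01,0]+t
robot.move_to([p[0],p[1],.20],[180,0,th])
T=wristpose();save('w1','wrist');np.save('T1.npy',T)
print(T[:3,3],robot.current_time_s(),robot.current_joint_positions())
E
```

```text
11.269233332106817 [ 0.59168797 -0.04625119] [0.00155466 0.00198374 0.0016195  0.00133502]
pin H [ 0.01028961 -0.00912891] tip 0.017
blade H [[-0.0334  0.0688]
 [-0.0162 -0.0565]
 [-0.0484 -0.0618]
 [-0.0687  0.0625]]
[ 0.66035568 -0.03539058  0.32544351] 2.6083 [ 22.64306924  26.05052008 -27.94898155  84.67739455  12.5324994
  72.38001682 -85.57187285]
```

View pics/w1.png

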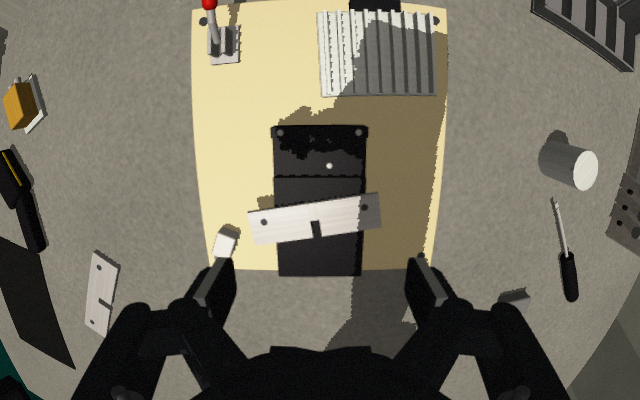

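The wrist view shows the step edge on row 177 (columns 274–366), the pin at (329,166), the blade from (248,212) to (381,225) and its notch at (316,229). I'll enlarge for accuracy.

Run:
```python
import cv2
a=cv2.imread('pics/w1.png')[115:285,235:395]
a=cv2.convertScaleAbs(a,alpha=1.3,beta=15)
cv2.imwrite('pics/w1c.png',cv2.resize(a,None,fx=3.5,fy=3.5,interpolation=cv2.INTER_CUBIC))
```

```text
(no output)
```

View pics/w1c.png

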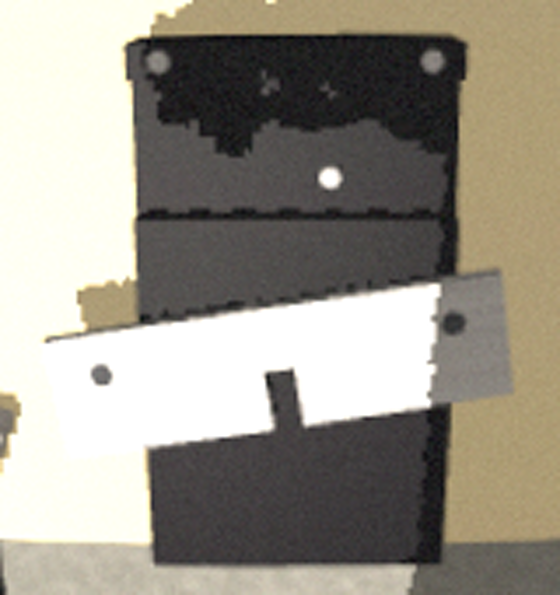

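```bash
cat > m1.py <<'E'
from h import *
T=np.load('T1.npy')
f=lambda p,z: wunproj((np.array(p)+.5)/3.5+[235,115]-.5,z,T)
D=f([(136,217),(457,217),(440,563),(153,563)],.037);F=f([(127,38),(465,40)],.042)
th,R,t,r=fit(np.array([(0,45),(0,-45),(-110,-45),(-110,45),(49,45),(49,-45)])/1e3,np.r_[D,F])
def toH(p): return (np.atleast_2d(p)[:,:2]-t)@R
def toW(x,y,z): return np.r_[R@[x,y]+t,z]
E
python3 - <<'E'
from m1 import *
print(th,t,r.round(4))
print('pin',toH(f([(330,177)],.0345)))
print('blade',toH(f([(45,341),(500,270),(513,393),(62,460)],.043)).round(4).tolist())
print('notch',toH(f([(274,430),(303,426),(265,373),(294,370)],.043)).round(4).tolist())
E
```

```text
11.045557912170969 [ 0.59288476 -0.04812954] [0.0009 0.0008 0.0003 0.0004 0.0009 0.0009]
pin [[ 0.01042673 -0.00920095]]
blade [[-0.0343, 0.071], [-0.0135, -0.0559], [-0.05, -0.062], [-0.0716, 0.069]]
notch [[-0.0612, 0.0064], [-0.06, -0.0019], [-0.0436, 0.0088], [-0.0427, 0.0006]]
```

Holder fit residuals are under 1 mm. The pin is at (10.4, −9.2) mm, where x should be 11. The notch is centred at about y = +5 and the blade is yawed about +9°. I'll probe the deck with half-open fingers, push in x with both fingertips to square the blade over the step, then look.

Run:
```python
from m1 import *
O=[180,0,th]
fingers.gripper_to(0.62)
robot.move_to(toW(-.094,0,.09),O)
robot.line_to(toW(-.094,0,.064),velocity=.08)
hit=robot.line_to(toW(-.094,0,.034),velocity=.015,f_stop=3)
z=robot.current_tool_pos()[2];print('deck touch',hit,z,robot.current_contact_force(),robot.current_finger_gap())
z+=.0018
robot.line_to(toW(-.094,0,z),velocity=.03)
s=robot.line_to(toW(-.0088,0,z),velocity=.03,f_stop=12)
print('push',s,toH(robot.current_tool_pos()),robot.current_contact_force())
robot.line_to(toW(-.03,0,z),velocity=.06)
robot.line_to(toW(-.03,0,.15),velocity=.15)
robot.move_to(toW(-.04,0,.16),O)
T=wristpose();save('w2','wrist',(235,55,395,215),3.7);np.save('T2.npy',T)
print(robot.current_time_s(),z)
```

```text
deck touch True 0.05053896747373748 [ 0.15667515 -0.7003909   4.84565116] 0.6197989782966273
push False [[-8.87993438e-03 -4.92663635e-06]] [-0.37363509  0.01669374  0.1472239 ]
10.0 0.05233896747373748
```

View pics/w2.png

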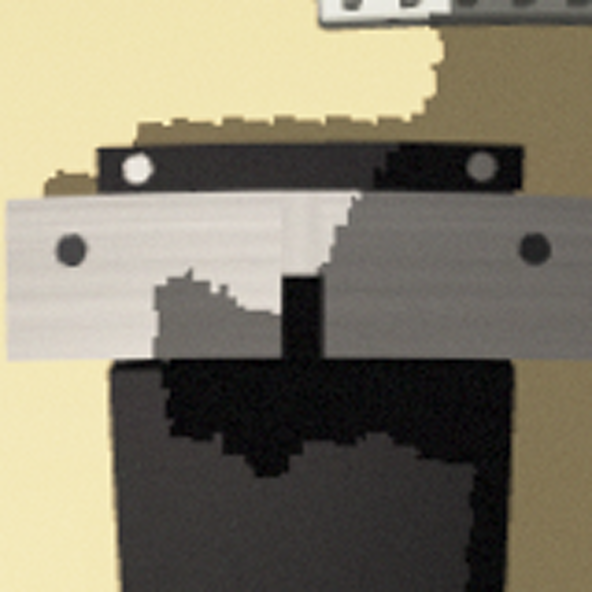

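The blade is on the seat, square to the holder, propped with its notch at (303,317) in the crop. I'll compute the offset and push its +y end along −y.

Run:
```python
from m1 import *
O=[180,0,th]
T=np.load('T2.npy')
g=lambda p,z: toH(wunproj((np.array(p)+.5)/3.7+[235,55]-.5,z,T))
n=g([(303,317),(7,200),(7,357)],.040);print('notch, end',n.round(4).tolist())
end=n[1:,1].mean()
fingers.gripper_to(0.0)
y0=end+.030
robot.move_to(toW(.019,y0,.13),O)
print('dongle/clamp clear; lowering')
h=robot.line_to(toW(.019,y0,.041),velocity=.08,f_stop=5);print('low',h)
if not h:
    F=.0;tgt=end+(-.0092-n[0,1])+.0145-.004
    s=robot.line_to(toW(.019,tgt,.041),velocity=.012,f_stop=5)
    print('push',s,toH(robot.current_tool_pos()),'tgt',tgt,robot.current_contact_force())
    p=toH(robot.current_tool_pos())[0]
    robot.line_to(toW(.019,p[1]+.02,.041),velocity=.06)
robot.line_to(toW(.019,y0,.13),velocity=.15)
robot.move_to(toW(-.04,0,.16),O)
T=wristpose();save('w3','wrist',(235,55,395,215),3.7);np.save('T3.npy',T)
print(robot.current_time_s())
```

```text
notch, end [[0.0106, 0.0018], [0.0376, 0.0656], [0.003, 0.0671]]
dongle/clamp clear; lowering
low False
push True [[0.01860155 0.06864685]] tgt 0.065864614608652 [-0.63966581  0.17847245  0.11143829]
16.5167
```

View pics/w3.png

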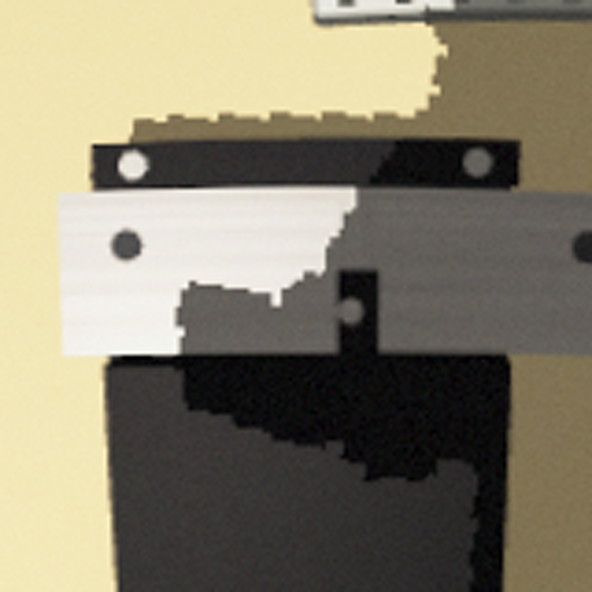

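The pin now shows inside the notch at (350,311) and the push stopped against it. I'll confirm the blade is flat and flush with light touches, using the deck as reference.

Run:
```python
from m1 import *
O=[180,0,th]
for n,x,y in(('deck',-.04,0),('b+',.019,.033),('b-',.019,-.036)):
    robot.move_to(toW(x,y,.075),O)
    robot.line_to(toW(x,y,.062),velocity=.05)
    h=robot.line_to(toW(x,y,.048),velocity=.01,f_stop=2)
    print(n,h,robot.current_tool_pos()[2].round(5))
    robot.line_to(toW(x,y,.075),velocity=.08)
robot.line_to(toW(-.04,0,.16),velocity=.2)
save('w4','wrist',(235,55,395,215),3);save('s4','scene',(235,175,405,335),3)
a,b=cv2.imread('pics/w4.png')[:,:],cv2.imread('pics/s4.png')
cv2.imwrite('pics/c4.png',cv2.resize(np.hstack([a,b]),(790,384)))
print(robot.current_time_s(),robot.current_contact_force())
```

```text
deck True 0.05419
b+ True 0.05422
b- True 0.0542
23.525 [ 0.55426919  0.44496805 -0.25129137]
```

View pics/c4.png

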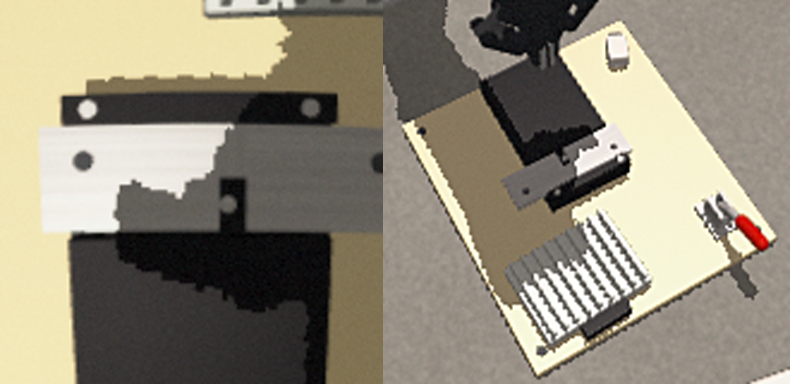

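Both blade touches read within 0.03 mm of the deck. The picture shows the pin inside the notch at (228,204), the dongle and module undisturbed, and the arm clear, so I'm handing it in.

```bash
python3 -c "
from h import *
workorder.close_job();print(robot.current_time_s())"
```

```text
the job is handed in; nothing more can be done
the job is handed in; nothing more can be done
```

The blade is seated in the holder: its notch is over the pin, on the robot's side, and it lies flat and flush with the deck. I handed the job in shortly after the clock read 23.5 s, against the 59 s limit.

- **What I did:** I picked the smallest of the three look-alikes, the blade on the deck. Two half-open fingertips pushed it square over the step on to the seat. A push on its +y end then moved it along until the notch dropped over the pin, which I had seen at about y = −9 mm.
- **Flatness check:** light touches on the deck and on both sides of the blade gave heights of 54.19, 54.22 and 54.20 mm, so it is flush within about 0.03 mm.
- **Pictures:** the last ones show the pin inside the notch. The module, dongle and clamp look unmoved, and the gripper is clear.
- **Not checked:** I did not re-photograph the things on the bench afterwards, but the arm's work was all over the holder. No check failed or disagreed.

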